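# Turn the peeler round in its holder

## Robot

A 6-joint arm with a two-finger parallel gripper is mounted at the origin on a cart in front of the work surface, level with it; the furniture and walls round the work are solid. World frame = base frame: x ahead of the robot, y to its left, z up, the work surface at z = 0. Lengths are in m, angles in rad, forces in N, time in s.
With the tool pointing down it reaches from about 0.2 to 0.875 m from the base axis. Payload 3.4 kg.
Tool frame: the origin (TCP) lies between the finger pads; the fingertips stand 25 mm ahead of it and the grasp point (between the pads) lies 6 mm ahead of it (r.nose_length is the z of the fingertips in the tool frame, in m); z points along the fingers, x is the direction in which the jaws open and shut, and the axes are right-handed (so a half turn about z gives the same grasp; the last joint's range is limited). The gripper opens to 94 mm and grips with 3 to 60 N. Pads are 16 mm wide; open, the fingers measure 119 mm over their backs; the gripper's body (75 mm by 177 mm) begins 78 mm behind the grasp point.
Start: joints at [-1.298, 0.276, 1.505, -0, 1.361, -0.121], TCP at [0.221, -0.531, 0.23] pointing down, gripper open.
Joint ranges: [-2.89, 2.89], [-0.75, 2.08], [0.22, 2.7], [-1.18, 4.32], [0.11, 2.71], [-2.7, 2.7]. Speed limits (rad/s): [2.57, 2.57, 3.14, 3.14, 3.14, 3.14].

## Interface

Orientations are given as a unit quaternion [w, x, y, z].
In Python, from plant import r, gripper_to, inverse_kinematics, vision, models, telemetry gives the robot as it stands. Calls block until the motion is done:
- r.move_to(position, orientation): joint-space move of the TCP to a pose.
- r.move_l(position, rot=None, vel=0.15, guard=None): straight line of the TCP; rot=None keeps the orientation; vel is the mean speed in m/s. With guard (N) it stops when the force on the tool has changed by that much, and returns True; else False.
- r.movej(angles): joint-space move.
- gripper_to(opening, f_grip=None): finger opening in m; f_grip is the grip in N (None keeps the last); returns when the fingers have stopped.
- r.hold(seconds).
- inverse_kinematics(position, orientation): joint angles nearest the present ones, or None.
- vision.snapshot(name): name is "side" or "top" or "wrist"; returns the picture (384x512x3 uint8, red, green, blue); there is no depth.
- vision.get_calibration(name): a dict with "fx", "fy", "cx", "cy" (pixels), "position" and "orientation" of the camera in the world. Camera axes: x right, y down, z forward; pixel columns grow to the right and rows downward; lengths in m; the calibration is good to about 2 mm. A picture is of the moment at which its call begins: read the wrist's pose just before it. get_calibration takes no time and is no camera call; for the wrist camera it gives the pose at the moment of the call.
A pose or a line that the arm cannot do raises r.PlanningError and nothing moves.
- r.sign_off(): hands the job in, once; it reports no verdict.
Trained networks look in the newest picture that a camera, given by its name, has taken for a name from the list of things; names that differ only in an ending like _2 or _b are one class to them, and where a whole thing is asked for, a point or a joint stands for the part that bears it (a point fixed in the world has none). Each returns a list of dicts, best first, with "score" (0 to 1); they miss things now and then, are a little off and sometimes report something else, mostly with a low value. They report only what shows in the picture. A call takes as long as a camera call.
- models.boxes_of(thing, camera): "at" ([x, y, z] in m, in world coordinates, good to about 4 mm: the middle of the surface that is visible of it).
- models.regions_of(thing, camera): "pixels" (384x512 bool, what is visible of it).
- models.mark_of(thing, camera): "at" ([x, y, z] in m, in world coordinates, good to about 4 mm: a listed point, or the origin of a listed thing).
Readings, each from a call of its own:
- telemetry.current_t(): time.
- telemetry.current_joints(): joint angles.
- telemetry.current_dq(): joint speeds.
- telemetry.current_joint_efforts(): joint torques, N m.
- telemetry.current_ee_pos(): TCP position.
- telemetry.current_tool_rot(): TCP orientation.
- telemetry.current_wrist_force(): force on the tool from outside, world axes, zero at the start.
- telemetry.current_torque(): the same for the moment, N m.
- telemetry.current_opening(): finger opening in m.
Only numpy, scipy, OpenCV 4.12 (cv2) and the standard library are available. Lean on these libraries where they do the work, as an engineer would, in place of code of your own. Each camera call takes 0.05 s, during which the arm holds its last target.

## Task

The vegetable peeler has been put into its sloping wooden holder handle first, so its blade sticks out. Draw it out, lay it flat on the worktop and let go, then take it by the handle and put it back blade first, pushed fully home so that only the handle sticks out. Do not drop it, and do not knock over or shift the dark mug or the spice jar.

Things in the scene. Friction and masses are not known exactly. Their poses are not given: they have to be found in the camera images.
- peeler_centre (a point): Vegetable peeler, 170 mm long, 80 g, dark blue handle, metal blade. Point: half-way along, 8 mm above the underside; x towards the blade tip, y across, z out of the upper side. Handle: x = -85 to +18 mm, 24 mm wide, 17 mm thick; blade: x = +18 to +85 mm, 14 mm wide, 6 mm thick; one flat underside. It starts on the sleeve's floor, handle inside, about 70 mm of blade standing free.
- blade_tip (a point): Outer end of the peeler's blade, on its middle line, 3 mm above the underside: x = +85 mm from peeler_centre. Axes as peeler_centre.
- handle_end (a point): Outer end of the peeler's handle, on its middle line, 8 mm above the underside: x = -85 mm from peeler_centre. Axes as peeler_centre.
- holder: Peeler holder of light wood on a dark base 124 x 80 mm, fixed to the worktop. Origin on the worktop, 12 mm in +x from the base's middle; z up; x is the level direction that the sleeve's mouth faces; y across. The sleeve is a straight covered channel, open only at its upper end, rising at 35 degrees from horizontal towards +x; inside 40 mm wide, 26 mm high, 100 mm deep; walls 8 mm.
- sleeve_mouth (a point): Centre of the mouth of the holder's sleeve, 90 mm above the worktop. Axes are those of the sleeve: x along it, up and out of the mouth (35 degrees above horizontal), y level across it, z square to its floor, upwards. Beyond the mouth nothing stands under the part of the peeler that sticks out.
- sleeve_bottom (a point): Inside the sleeve: on its floor, in the middle of its closed end, 22 mm above the worktop. Axes as sleeve_mouth, which is at x = 100, z = 13 mm from here. Home means that the peeler's inner end touches this end wall; 70 mm then stand out. Let go blade first, it may tip a little on the mouth's lower edge, its handle being heavy.
- mug_centre (a point): Bystander: dark grey and white mug, 82 mm wide, 97 mm high, handle on its -y side; the point is the middle of its cup, half-way up, z up. It stands on the left.
- jar_centre (a point): Bystander: spice jar with a black lid, 41 mm across, 105 mm high; the point is half-way up, z up. It stands at the back, in front of the green box. The worktop right of the holder (x 0.38 to 0.57, y -0.33 to -0.13) is always free of standing things.

How it is judged:
On the way:
1. the peeler lies flat on the worktop, let go (height (world z) of blade_tip below 0.02 m and height (world z) of handle_end below 0.025 m and contact force between the fingers and peeler below 0.1 N and linear speed of peeler below 0.03 m/s), for 0.2 s.
At the end, for the whole second after the job is handed in: The peeler rests in the sleeve blade first: the blade's tip inside the sleeve and within 25 mm of the closed end along it, the handle outside the mouth, at rest (x of blade_tip in the frame of sleeve_bottom between -0.004 and 0.025 m and y of blade_tip in the frame of sleeve_bottom between -0.022 and 0.022 m and z of blade_tip in the frame of sleeve_bottom between -0.003 and 0.028 m and x of handle_end in the frame of sleeve_bottom above 0.15 m and linear speed of peeler below 0.02 m/s); the robot touches nothing.
It fails at once if the peeler is dropped (falls free faster than 0.9 m/s, about 4 cm) (linear speed of peeler above 0.9 m/s and contact force between the fingers and peeler below 0.1 N).
It fails at once if the mug is shifted by more than 4 cm or tipped (distance of mug_centre from where it was at the start of the episode above 0.04 m or angle between mug_centre's own z axis and vertical above 0.4 rad).
It fails at once if the spice jar is shifted by more than 4 cm or tipped (distance of jar_centre from where it was at the start of the episode above 0.04 m or angle between jar_centre's own z axis and vertical above 0.4 rad).
It also fails if it takes over 58 s, if anything falls off the work surface, if the arm or the gripper's body presses on something with over 40 N, if the wrist force passes 120 N, or if a joint passes its speed limit or range.

## Working session

There is one attempt and no reset: what is moved stays moved. The work goes in short steps, each a Python script; the robot and the scene stay as the last script left them, time stands still between calls to the robot, and variables do not carry over. Pictures are saved under pics/ and viewed, and the job is handed in when it is done.

```bash
ls; mkdir -p pics; python3 - <<'E'
from plant import r, gripper_to, inverse_kinematics, vision, models, telemetry
import cv2
for n in ["side","top","wrist"]:
    im=vision.snapshot(n); cv2.imwrite(f"pics/a_{n}.png",im[:,:,::-1])
    c=vision.get_calibration(n); print(n,{k:(v if isinstance(v,(int,float)) else [round(float(x),4) for x in v]) for k,v in c.items()})
    for t in ["sleeve_mouth","sleeve_bottom","blade_tip","peeler_centre","holder","mug_centre","jar_centre"]:
        m=models.mark_of(t,n)
        print(t,[( [round(float(x),4) for x in d["at"]],round(d["score"],2)) for d in m[:2]], [list(d.keys()) for d in m[:1]])
print(telemetry.current_t(),telemetry.current_opening(),telemetry.current_tool_rot())
E
```

```text
pics
side {'fx': 452.27867634300924, 'fy': 452.27867634300924, 'cx': 256.00116663404276, 'cy': 195.92306118786388, 'position': [0.2646, -0.4928, 0.5483], 'orientation': [-0.4732, 0.8569, -0.1736, 0.1078]}
sleeve_mouth [([0.5254, 0.0564, 0.0949], 0.84)] [['at', 'score']]
sleeve_bottom [([0.5515, 0.1296, 0.0233], 0.91)] [['at', 'score']]
blade_tip [([0.5066, 0.0029, 0.1269], 0.6), ([0.5042, 0.3513, 0.0476], 0.43)] [['at', 'score']]
peeler_centre [] []
holder [([0.5368, 0.076, 0.0042], 0.81)] [['at', 'score']]
mug_centre [([0.5048, 0.3505, 0.0466], 0.81)] [['at', 'score']]
jar_centre [([0.6562, 0.1105, 0.0513], 0.7)] [['at', 'score']]
top {'fx': 426.703895493005, 'fy': 426.703895493005, 'cx': 255.43187466441486, 'cy': 196.01261492824665, 'position': [0.3496, 0.1749, 1.0453], 'orientation': [0.0695, -0.6946, 0.7125, -0.071]}
sleeve_mouth [([0.5269, 0.055, 0.09], 0.96), ([0.5021, 0.348, 0.0435], 0.54)] [['at', 'score']]
sleeve_bottom [([0.5543, 0.1284, 0.019], 0.71), ([0.5263, 0.0556, 0.0889], 0.5)] [['at', 'score']]
blade_tip [([0.5039, 0.0007, 0.1271], 0.66)] [['at', 'score']]
peeler_centre [([0.5315, 0.0619, 0.0771], 0.77)] [['at', 'score']]
holder [([0.5343, 0.0776, -0.0007], 0.96)] [['at', 'score']]
mug_centre [([0.5022, 0.3499, 0.045], 0.56)] [['at', 'score']]
jar_centre [([0.6507, 0.1142, 0.0532], 0.75)] [['at', 'score']]
wrist {'fx': 339.9716016259857, 'fy': 339.9716016259857, 'cx': 257.8304301074395, 'cy': 188.680323652193, 'position': [0.2831, -0.5058, 0.3846], 'orientation': [0.0986, 0.8259, -0.5512, -0.0661]}
sleeve_mouth [] []
sleeve_bottom [] []
blade_tip [] []
peeler_centre [] []
holder [] []
mug_centre [] []
jar_centre [] []
1.2 0.09390520941260051 [ 2.37297352e-05  8.31774706e-01 -5.55113355e-01  2.98457036e-05]
```

View pics/a_side.png

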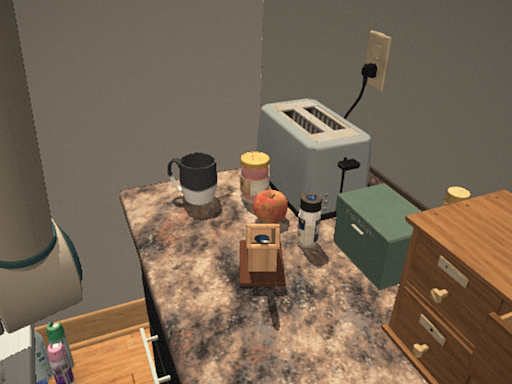

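View pics/a_top.png

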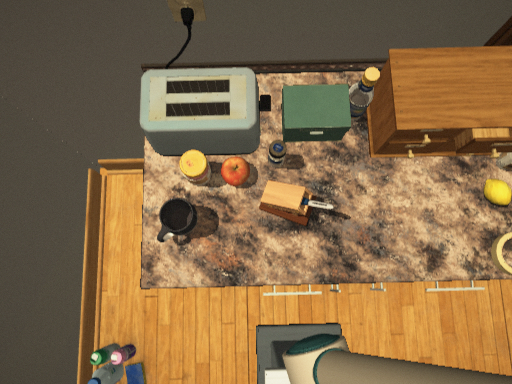

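View pics/a_wrist.png

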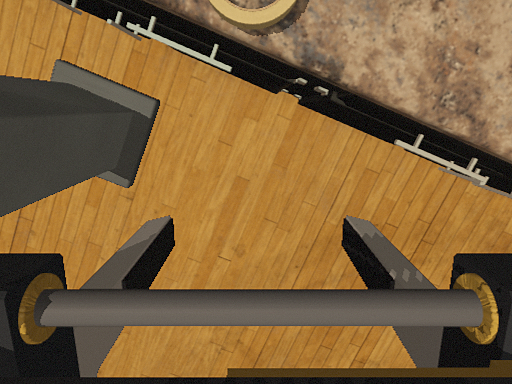

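The side view shows the sleeve mouth near (263,238) with the blade out. In the top view the sleeve is at (285,197) and the blade runs to (333,207). The mug is at (177,217) and the jar at (277,152). I'll check reachability for the whole plan, then get a close wrist view.

```bash
cat > h.py <<'E'
from plant import r, gripper_to, inverse_kinematics, vision, models, telemetry
import numpy as np, cv2
from scipy.spatial.transform import Rotation as Ro
a=np.radians(35)
def Q(R): return np.roll(Ro.from_matrix(R).as_quat(),1)   # wxyz
def Rq(q): return Ro.from_quat(np.roll(q,-1)).as_matrix()
def frame(yaw,slope=0.):   # x along (level heading yaw, raised by slope), y level, z up-ish
    h=np.array([np.cos(yaw),np.sin(yaw),0]); x=h*np.cos(slope)+np.array([0,0,np.sin(slope)])
    y=np.cross([0,0,1],h); return np.c_[x,y,np.cross(x,y)]
def tool(F,flip=1):  # tool z = -F.z, jaws along F.y
    x=flip*F[:,1]; z=-F[:,2]; return np.c_[x,np.cross(z,x),z]
TIP=0.025
def tcp(P,F,up): # TCP so that fingertips are 'up' along F.z above point P
    return P+F[:,2]*(up+TIP)
def snap(n,f):
    im=vision.snapshot(n); cv2.imwrite(f"pics/{f}.png",im[:,:,::-1]); return im
def proj(n,P,c=None):
    c=c or vision.get_calibration(n); R=Rq(c["orientation"]); p=(np.atleast_2d(P)-c["position"])@R
    return np.c_[c["fx"]*p[:,0]/p[:,2]+c["cx"],c["fy"]*p[:,1]/p[:,2]+c["cy"]]
def ray(n,uv,c=None):
    c=c or vision.get_calibration(n); R=Rq(c["orientation"]); uv=np.atleast_2d(uv)
    d=np.c_[(uv[:,0]-c["cx"])/c["fx"],(uv[:,1]-c["cy"])/c["fy"],np.ones(len(uv))]@R.T
    return np.array(c["position"]),d
E
python3 - <<'E'
from h import *
yaw=np.radians(-110.5); B=np.array([.553,.129,.022]); F=frame(yaw,a)
print("mouth",B+F@[.1,0,.013],"tip",B+F@[.17,0,.003])
for f in (1,-1):
    for s in (.12,.25):
        for up in (0,.1):
            print(f,s,up,np.round(inverse_kinematics(tcp(B+F@[s,0,0],F,up),Q(tool(F,f))) if inverse_kinematics(tcp(B+F@[s,0,0],F,up),Q(tool(F,f))) is not None else [],2))
for y in range(-180,180,30):
    for f in (1,-1):
        G=frame(np.radians(y)); q=inverse_kinematics(np.array([.47,-.23,.03]),Q(tool(G,f))); print(y,f,None if q is None else np.round(q,2))
E
```

```text
mouth [0.52692401 0.0592566  0.09000662] tip [5.04834186e-01 1.74679718e-04 1.21965450e-01]
1 0.12 0 [ 0.28  0.52  1.6  -0.48  1.43  0.81]
1 0.12 0.1 [ 0.35  0.51  1.4  -0.45  1.65  0.77]
1 0.25 0 [ 0.14  0.36  1.67 -0.53  1.45  0.65]
1 0.25 0.1 [ 0.22  0.35  1.47 -0.5   1.67  0.61]
-1 0.12 0 [ 0.28  0.52  1.6  -0.48  1.43 -2.33]
-1 0.12 0.1 [ 0.35  0.51  1.4  -0.45  1.65 -2.37]
-1 0.25 0 [ 0.14  0.36  1.67 -0.53  1.45 -2.49]
-1 0.25 0.1 [ 0.22  0.35  1.47 -0.5   1.67 -2.53]
-180 1 [-0.59  0.39  1.9  -0.    0.85  0.98]
-180 -1 [-0.59  0.39  1.9  -0.    0.85 -2.16]
-150 1 [-0.59  0.39  1.9  -0.    0.85  0.46]
-150 -1 [-0.59  0.39  1.9  -0.    0.85 -2.68]
-120 1 [-0.59  0.39  1.9  -0.    0.85 -0.06]
-120 -1 None
-90 1 [-0.59  0.39  1.9  -0.    0.85 -0.59]
-90 -1 [-0.59  0.39  1.9  -0.    0.85  2.55]
-60 1 [-0.59  0.39  1.9  -0.    0.85 -1.11]
-60 -1 [-0.59  0.39  1.9  -0.    0.85  2.03]
-30 1 [-0.59  0.39  1.9  -0.    0.85 -1.64]
-30 -1 [-0.59  0.39  1.9  -0.    0.85  1.51]
0 1 [-0.59  0.39  1.9  -0.    0.85 -2.16]
0 -1 [-0.59  0.39  1.9  -0.    0.85  0.98]
30 1 [-0.59  0.39  1.9  -0.    0.85 -2.68]
30 -1 [-0.59  0.39  1.9  -0.    0.85  0.46]
60 1 None
60 -1 [-0.59  0.39  1.9  -0.    0.85 -0.06]
90 1 [-0.59  0.39  1.9  -0.    0.85  2.55]
90 -1 [-0.59  0.39  1.9  -0.    0.85 -0.59]
120 1 [-0.59  0.39  1.9  -0.    0.85  2.03]
120 -1 [-0.59  0.39  1.9  -0.    0.85 -1.11]
150 1 [-0.59  0.39  1.9  -0.    0.85  1.51]
150 -1 [-0.59  0.39  1.9  -0.    0.85 -1.64]
```

```bash
python3 - <<'E'
import cv2
a=cv2.imread("pics/a_top.png")[165:235,240:345]; b=cv2.imread("pics/a_side.png")[190:300,210:330]
cv2.imwrite("pics/z_top.png",cv2.resize(a,None,fx=7,fy=7,interpolation=cv2.INTER_CUBIC)); cv2.imwrite("pics/z_side.png",cv2.resize(b,None,fx=5,fy=5,interpolation=cv2.INTER_CUBIC))
E
```

```text
(no output)
```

View zooms.

View pics/z_top.png

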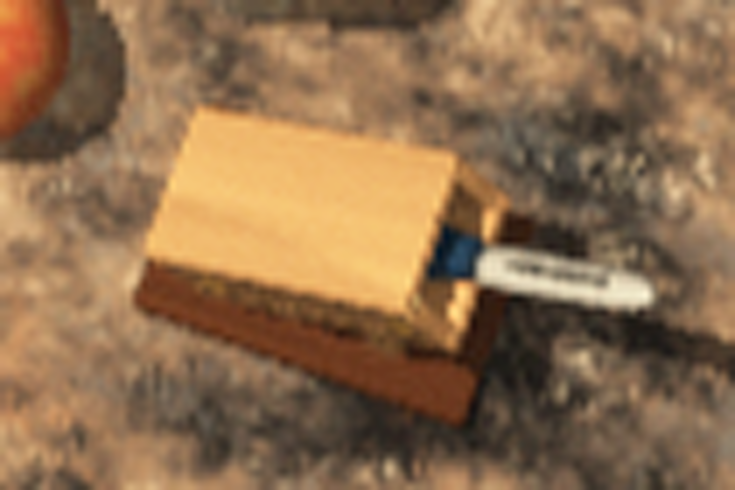

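View pics/z_side.png

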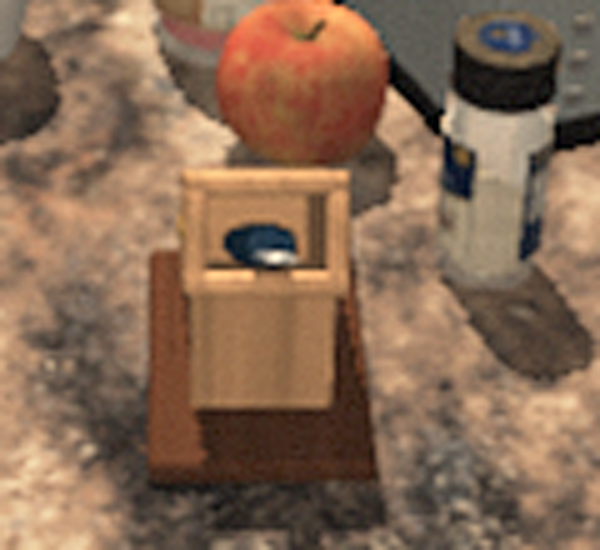

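```bash
python3 - <<'E'
from h import *
from scipy.optimize import least_squares
S=lambda l:np.array([[(u+.5)/5-.5+210,(v+.5)/5-.5+190] for u,v in l]); T=lambda l:np.array([[(u+.5)/7-.5+240,(v+.5)/7-.5+165] for u,v in l])
s_uv=S([(182,170),(350,170),(188,292),(345,292)]); s_P=np.array([[.1,-.028,.034],[.1,.028,.034],[.1,-.028,-.008],[.1,.028,-.008]])
t_uv=T([(460,152),(410,312),(203,106),(150,262),(512,202),(460,357)]); t_P=np.array([[.1,.028,.034],[.1,-.028,.034],[-.008,.028,.034],[-.008,-.028,.034],[.1,.028,-.008],[.1,-.028,-.008]])
cs,ct=vision.get_calibration("side"),vision.get_calibration("top")
def W(p,P): return np.array([p[0],p[1],.022])+P@frame(p[2],a).T
def res(p): return np.r_[(proj("side",W(p,s_P),cs)-s_uv).ravel(),(proj("top",W(p,t_P),ct)-t_uv).ravel()]
s=least_squares(res,[.553,.129,np.radians(-110)],loss="soft_l1"); print(s.x,np.degrees(s.x[2])); print(np.round(res(s.x).reshape(-1,2),1))
p=s.x; F=frame(p[2],a); B=np.array([p[0],p[1],.022]); print("mouth",B+F@[.1,0,.013])
# blade: ray from top through tip & root, intersect plane z_sleeve=.006 (blade upper face)
o,d=ray("top",T([(650,295),(482,262)]),ct)
for k in d:
    n=F[:,2]; P=o+k*((B+F@[0,0,.006]-o)@n/(k@n)); print("blade sleeve coords",(P-B)@F)
np.save("hold.npy",p)
E
```

```text
[ 0.55445076  0.12564794 -1.94642151] -111.52173761573206
[[ 0.3 -0. ]
 [-0.  -0.1]
 [-0.8  0.7]
 [ 1.1  0.5]
 [ 0.1  0.2]
 [-0.8  0.4]
 [-0.9  0.2]
 [-1.3 -0.7]
 [ 0.8 -0.2]
 [ 0.5  0. ]]
mouth [0.52713527 0.0563806  0.09000662]
blade sleeve coords [0.16571394 0.00163289 0.006     ]
blade sleeve coords [0.10351907 0.0013528  0.006     ]
```

```bash
cat >> h.py <<'E'
p=np.load("hold.npy"); F=frame(p[2],a); B=np.array([p[0],p[1],.022])
E
python3 - <<'E'
from h import *
G=B+F@[.125,.0015,0]; R=Q(tool(F,1))
gripper_to(0.045)
r.move_to(tcp(G,F,.09),R)
c=vision.get_calibration("wrist"); snap("wrist","b_wrist")
print(proj("wrist",np.array([B+F@[.17,.0015,.006],B+F@[.103,.0015,.006],B+F@[.1,.028,.034],B+F@[.1,-.028,.034]]),c))
print(telemetry.current_t(),telemetry.current_ee_pos(),tcp(G,F,.09))
E
```

```text
[[257.43402179 245.16189912]
 [257.27229446 165.07598647]
 [295.12886716 167.51281445]
 [214.92580763 167.62988073]]
4.6167 [0.54269828 0.09010224 0.18812585] [0.54248068 0.09120509 0.18789954]
```

View pics/b_wrist.png

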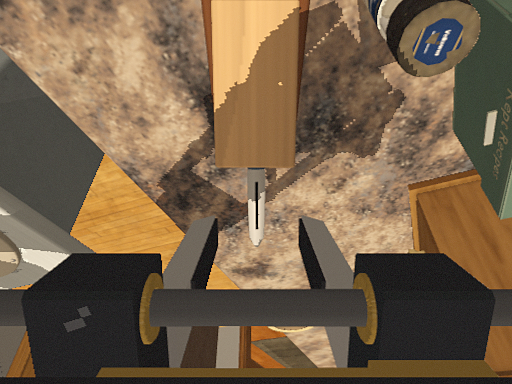

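The blade tip shows at (256,244), where I predicted (257,245), and it is centred between the fingers. I'll descend and grip.

```bash
python3 - <<'E'
from h import *
G=B+F@[.125,.0015,0]; R=Q(tool(F,1))
print("guard",r.move_l(tcp(G,F,-.002),vel=.08,guard=8))
print((telemetry.current_ee_pos()-B)@F, telemetry.current_wrist_force())
gripper_to(0.0,f_grip=35); print("open",telemetry.current_opening(),telemetry.current_wrist_force())
snap("wrist","c_wrist"); print(telemetry.current_t())
E
```

```text
guard False
[0.12487478 0.00182316 0.02352534] [-0.47079835 -0.11582709  0.82608325]
open 0.0105220631994126 [ 0.75570118 -0.04201486 -0.05604052]
6.6417
```

View pics/c_wrist.png

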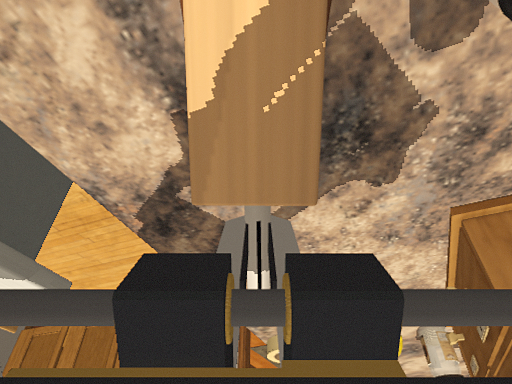

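The fingers hold the blade at a 10.5 mm reading, so I'll draw it out slowly.

```bash
python3 - <<'E'
from h import *
P0=telemetry.current_ee_pos()
print(r.move_l(P0+F@[.02,0,.002],vel=.05), telemetry.current_wrist_force(), telemetry.current_opening())
snap("side","d_side0")
print(r.move_l(P0+F@[.125,0,.003],vel=.07), telemetry.current_wrist_force(), telemetry.current_opening(),telemetry.current_ee_pos())
snap("side","d_side"); snap("wrist","d_wrist"); print(telemetry.current_t())
a0=cv2.imread("pics/d_side0.png"); a1=cv2.imread("pics/d_side.png")
w=cv2.imread("pics/d_wrist.png")
cv2.imwrite("pics/d_m.png",np.hstack([cv2.resize(x[130:330,180:380],(400,400)) for x in (a0,a1)]))
E
```

```text
False [ 0.44430777  0.23768127 -0.95291496] 0.010205921195158396
False [-0.10206671 -0.58366594 -1.3004768 ] 0.010429749614644171 [ 0.48622242 -0.05126665  0.18637099]
8.9917
```

View pics/d_m.png

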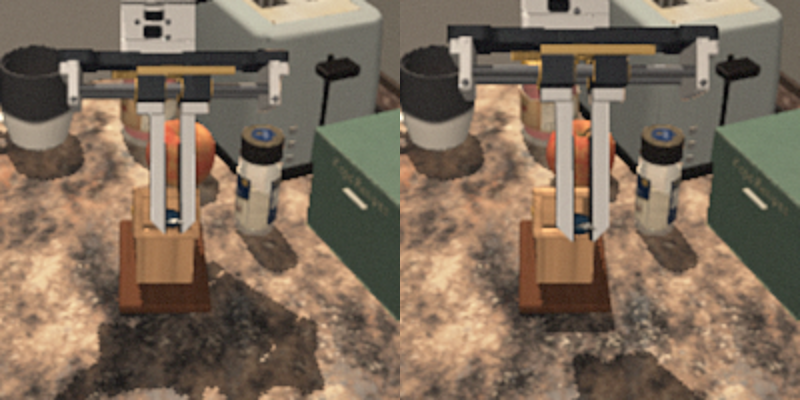

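View pics/d_wrist.png

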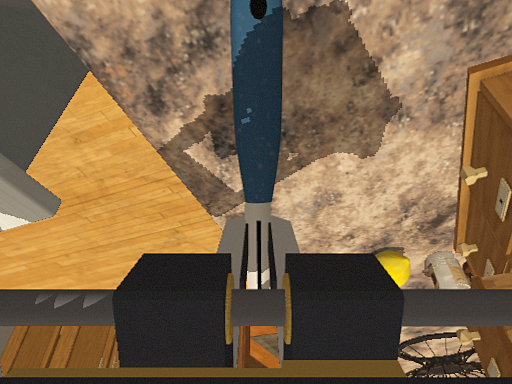

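The peeler is fully out and level in the grip, with the handle running up the wrist view from (258,203) to (258,10). I'll move it clear and lay it on the free area at right.

```bash
python3 - <<'E'
from h import *
P0=telemetry.current_ee_pos()
r.move_l(P0+F[:,0]*.06+[0,0,.03],vel=.12)
L=frame(np.radians(-30)); C=np.array([.46,-.22,0]); Gp=C+L@[.04,0,0]
R=Q(tool(L,1))
r.move_l(tcp(Gp,L,.07),R,vel=.08)
print(telemetry.current_opening(),telemetry.current_ee_pos(),telemetry.current_joints())
snap("side","e_side"); snap("wrist","e_wrist"); print(telemetry.current_t())
E
```

```text
0.010189292826523899 [ 0.49463521 -0.23979416  0.09519229] [-5.77958486e-01  3.48343282e-01  1.76198170e+00 -6.38615716e-05
  1.03098468e+00 -1.62544723e+00]
12.7333
```

View pics/e_side.png

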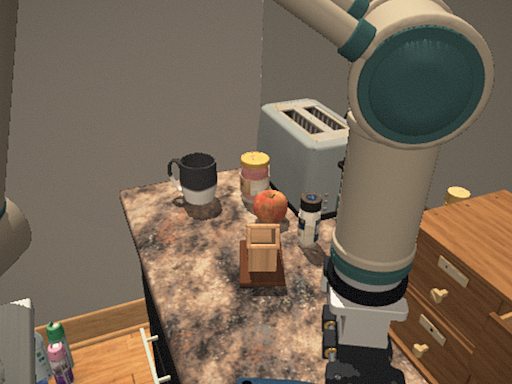

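View pics/e_wrist.png

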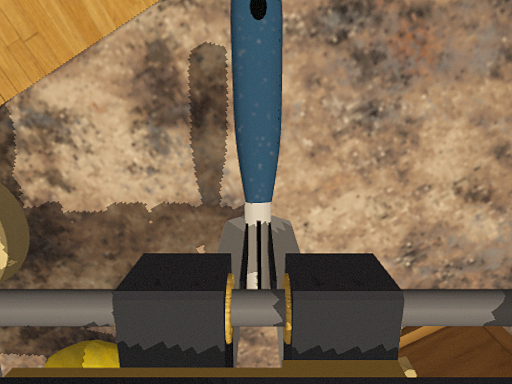

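```bash
python3 - <<'E'
from h import *
L=frame(np.radians(-30)); C=np.array([.46,-.22,0]); Gp=C+L@[.04,0,0]
f0=telemetry.current_wrist_force()
print("guard",r.move_l(tcp(Gp,L,-.003),vel=.035,guard=4))
print(telemetry.current_ee_pos(),telemetry.current_wrist_force()-f0)
gripper_to(.04); r.hold(.3)
P=telemetry.current_ee_pos(); r.move_l(P+[0,0,.10],vel=.12)
c=vision.get_calibration("wrist"); snap("wrist","f_wrist"); 
for t in ["blade_tip","handle_end","peeler_centre"]:
    print(t,[(np.round(d["at"],4),round(d["score"],2)) for d in models.mark_of(t,"wrist")[:2]])
print(telemetry.current_t()); print({k:np.array(v).tolist() for k,v in c.items()})
E
```

```text
guard True
[ 0.49470877 -0.24006816  0.02525195] [-0.54585585  1.09597551  4.68019026]
blade_tip [(array([ 0.5369, -0.2646,  0.0096]), 0.73)]
handle_end [(array([ 0.3805, -0.1796,  0.0023]), 0.77)]
peeler_centre [(array([ 0.4569, -0.2221,  0.0086]), 0.56)]
16.675
{'fx': 339.9716016259857, 'fy': 339.9716016259857, 'cx': 257.8304301074395, 'cy': 188.680323652193, 'position': [0.4352444602141935, -0.2072968890226781, 0.2788130007141945], 'orientation': [0.10101050248150008, 0.8601613443086156, 0.4964488431282666, 0.05880379496457873]}
```

View pics/f_wrist.png

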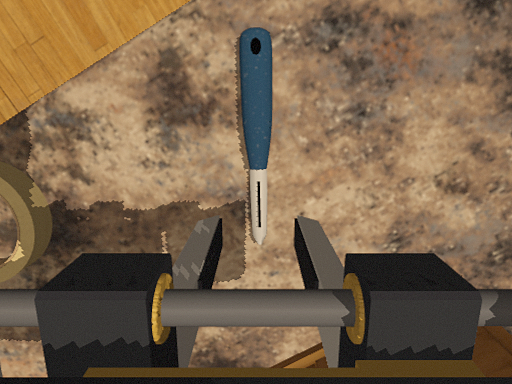

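The peeler lies flat and released, with its tip at (259,244) and handle end at (256,28). Next I'll measure its pose, then re-grip it by the handle.

```bash
python3 - <<'E'
from h import *
c=vision.get_calibration("wrist")
def at(uv,z):
    o,d=ray("wrist",uv,c); d=d[0]; return o+d*((z-o[2])/d[2])
tip=at((259,244.5),.003); end=at((256,27.5),.010)
v=tip-end; print(tip,end,np.linalg.norm(v[:2]))
yaw=np.arctan2(v[1],v[0]); C=(tip+end)/2; C[2]=0; print(C,np.degrees(yaw))
C=tip*[1,1,0]-.085*np.array([np.cos(yaw),np.sin(yaw),0]); print(C)
np.save("lay.npy",[*C,yaw])
L=frame(yaw); Gp=C+L@[-.045,0,0]; R=Q(tool(L,-1))
gripper_to(.055)
r.move_to(tcp(Gp,L,.09),R)
print(telemetry.current_joints())
c=vision.get_calibration("wrist"); snap("wrist","g_wrist"); print(proj("wrist",[C+L@[-.085,0,.008],C+L@[.018,0,.012],C+L@[.085,0,.003]],c)); print(telemetry.current_t())
E
```

```text
[ 0.53618335 -0.26419829  0.003     ] [ 0.38564391 -0.17996586  0.01      ] 0.17250282834715794
[ 0.46091363 -0.22208208  0.        ] -29.22864023589279
[ 0.46200571 -0.22269314  0.        ]
[-5.92128389e-01  2.16512953e-01  1.90381483e+00  2.34810038e-05
  1.02116306e+00  1.48856618e+00]
[[256.81638764 241.68707967]
 [256.70160203 113.39646458]
 [256.67836789  17.54029866]]
19.8167
```

View pics/g_wrist.png

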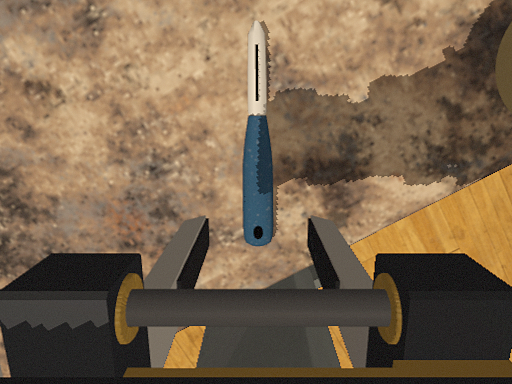

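The view matches the prediction within about 2 mm. I'll grip the handle.

```bash
python3 - <<'E'
from h import *
d=np.load("lay.npy"); C=d[:3]; L=frame(d[3]); Gp=C+L@[-.045,0,0]
print("guard",r.move_l(tcp(Gp,L,.002),vel=.07,guard=6),telemetry.current_ee_pos())
gripper_to(0,f_grip=40); print("open",telemetry.current_opening())
P=telemetry.current_ee_pos(); r.move_l(P+[0,0,.10],vel=.1); print(telemetry.current_opening(),telemetry.current_wrist_force())
snap("wrist","h_wrist"); snap("side","h_side"); print(telemetry.current_t())
E
```

```text
guard False [ 0.42309908 -0.20092964  0.02737688]
open 0.022657064241790013
0.022602660300240704 [ 0.07181353 -0.33082515 -1.5481214 ]
23.0917
```

View pics/h_wrist.png

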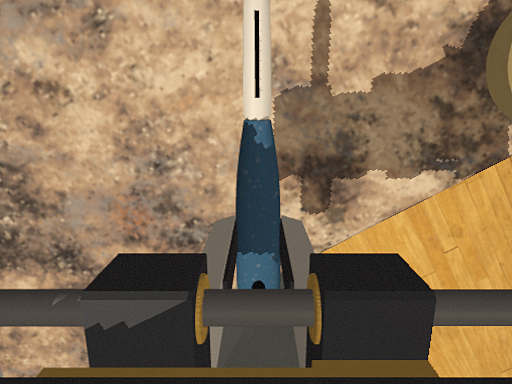

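View pics/h_side.png

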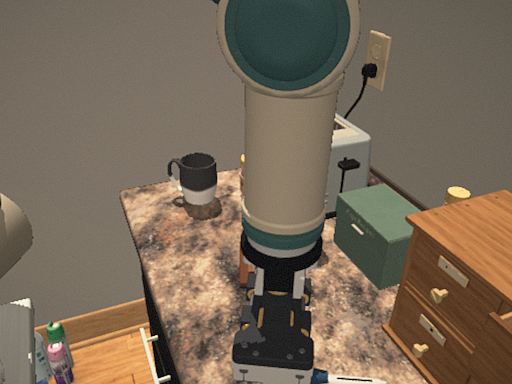

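```bash
python3 - <<'E'
from h import *
Pt=telemetry.current_ee_pos(); Rt=Rq(telemetry.current_tool_rot())
# peeler frame from grasp: underside at tool z = TIP+.0023 ; peeler z=-toolz, y = -toolx*... (flip=-1)
z=-Rt[:,2]; y=-Rt[:,0]; x=np.cross(y,z); O=Pt-z*.0274+x*.045
M=np.c_[x,y,z]
print("pred root,slot",proj("wrist",O+np.array([[.018,0,.006],[.018,0,.017],[.018,.007,.006],[.018,-.007,.006]])@M.T))
W=tcp(B+F@[.34,0,0],F,.012); R=Q(tool(F,1))
r.move_l(W,R,vel=.09)
print(telemetry.current_joints(),(telemetry.current_ee_pos()-B)@F,telemetry.current_opening(),telemetry.current_t())
c=vision.get_calibration("wrist"); snap("wrist","i_wrist"); snap("top","i_top")
for cam in ("wrist","top"):
  for t in ["blade_tip","sleeve_mouth","sleeve_bottom"]:
    print(cam,t,[(np.round((d["at"]-B)@F,4),round(d["score"],2)) for d in models.mark_of(t,cam)[:2]])
Pt=telemetry.current_ee_pos(); Rt=Rq(telemetry.current_tool_rot())
z=-Rt[:,2]; y=-Rt[:,0]; x=np.cross(y,z); O=Pt-z*.0274+x*.045; M=np.c_[x,y,z]
print("top pred tip,root,mouthedge",proj("top",np.vstack([O+np.array([[.085,0,.006],[.018,0,.006]])@M.T, B+np.array([[.1,.028,.034],[.1,-.028,.034]])@F.T])))
print("wrist",proj("wrist",np.vstack([O+np.array([[.085,0,.006],[.018,0,.006]])@M.T, B+np.array([[.1,.028,.034],[.1,-.028,.034]])@F.T]),c))
E
python3 -c "
import cv2
a=cv2.imread('pics/i_top.png')[150:260,240:380];cv2.imwrite('pics/i_z.png',cv2.resize(a,None,fx=5,fy=5,interpolation=cv2.INTER_CUBIC))"
```

```text
pred root,slot [[256.05755377 116.56764854]
 [255.92528264 117.26818214]
 [242.19823051 116.57018395]
 [269.91761934 116.56511299]]
[ 0.02144279  0.26100163  1.65312455 -0.55848254  1.50418679  0.51554999] [3.40131396e-01 8.50174503e-05 3.68325277e-02] 0.022315565701004028 25.025
wrist blade_tip []
wrist sleeve_mouth []
wrist sleeve_bottom []
top blade_tip [(array([ 0.2138, -0.0038,  0.0211]), 0.64)]
top sleeve_mouth [(array([ 0.0999, -0.0025,  0.0153]), 0.87)]
top sleeve_bottom []
top pred tip,root,mouthedge [[348.8910589  209.62642675]
 [378.936432   215.66971139]
 [305.37063965 186.53411679]
 [297.29723075 209.57110857]]
wrist [[ 257.80845573  -34.80118913]
 [ 257.86312555  115.3019178 ]
 [ 342.93723321 -436.70353275]
 [ 171.88343062 -436.38479148]]
```

View pics/i_wrist.png

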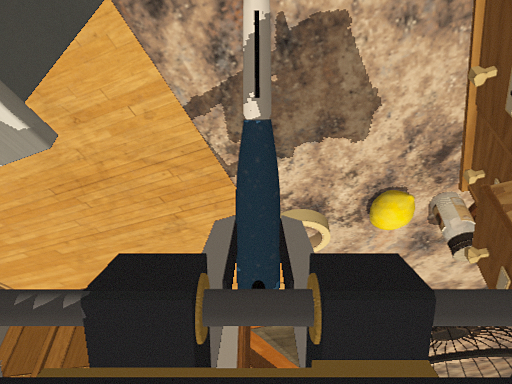

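View pics/i_z.png

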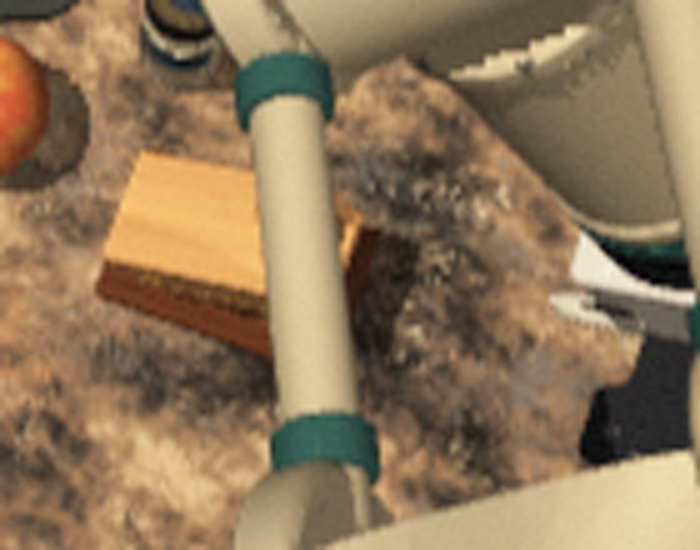

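The top view has the tip at (350,210), where I predicted (349,210), so it is aligned. I'll approach the mouth and check.

```bash
python3 - <<'E'
from h import *
r.move_l(tcp(B+F@[.242,0,0],F,.0065),vel=.1)
print((telemetry.current_ee_pos()-B)@F,telemetry.current_opening(),telemetry.current_t())
c=vision.get_calibration("wrist"); w=snap("wrist","j_wrist"); s=snap("side","j_side"); t=snap("top","j_top")
for cam in ("wrist","top","side"):
  for k in ["blade_tip","sleeve_mouth"]:
    print(cam,k,[(np.round((d["at"]-B)@F,4),round(d["score"],2)) for d in models.mark_of(k,cam)[:2]])
cv2.imwrite("pics/j_m.png",np.hstack([cv2.resize(x,(400,400),interpolation=cv2.INTER_CUBIC)[:,:,::-1] for x in (s[190:290,210:310],t[150:250,260:360])]))
P=np.vstack([B+np.array([[.115,0,.009],[.1,0,0]])@F.T]); print(proj("side",P),proj("top",P))
E
```

```text
[2.42485703e-01 1.16517998e-04 3.16686368e-02] 0.022300287910893876 26.5583
wrist blade_tip []
wrist sleeve_mouth [(array([ 0.2012, -0.0006,  0.0097]), 0.24)]
top blade_tip []
top sleeve_mouth [(array([0.1013, 0.0003, 0.0172]), 0.9), (array([ 0.0329, -0.0026, -0.0458]), 0.72)]
side blade_tip []
side sleeve_mouth [(array([ 0.1016, -0.0016,  0.0157]), 0.92)]
[[263.53336062 238.82152371]
 [263.04356554 243.83779403]] [[311.93983699 202.96132226]
 [308.10482471 203.17885947]]
```

View pics/j_wrist.png

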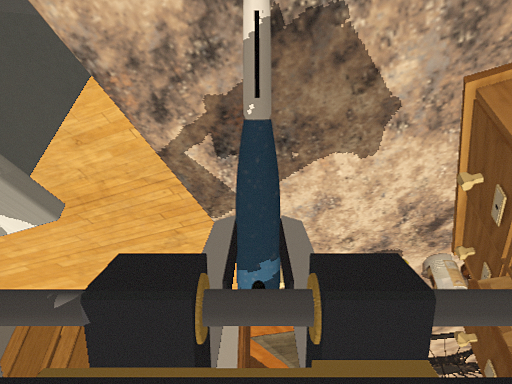

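View pics/j_m.png

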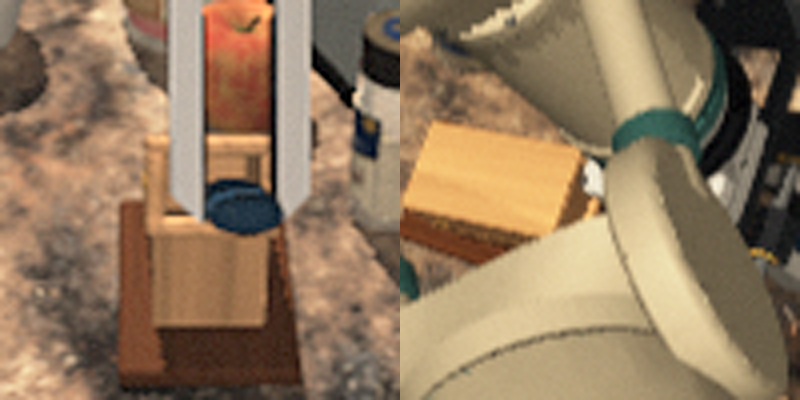

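```bash
python3 -c "
from h import *
a=cv2.imread('pics/j_top.png')[170:230,250:330]
a=cv2.resize(a,None,fx=9,fy=9,interpolation=cv2.INTER_NEAREST)
P=np.vstack([B+np.array([[.115,0,.009],[.118,0,.009],[.1,.028,.034],[.1,-.028,.034],[.1,.028,-.008],[.1,-.028,-.008],[.1,.02,0],[.1,-.02,0]])@F.T])
for i,(u,v) in enumerate(proj('top',P)): cv2.circle(a,(int((u-250+.5)*9),int((v-170+.5)*9)),4,(0,255,0) if i>1 else (0,0,255),-1)
cv2.imwrite('pics/j_z.png',a)"
```

```text
(no output)
```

View pics/j_z.png

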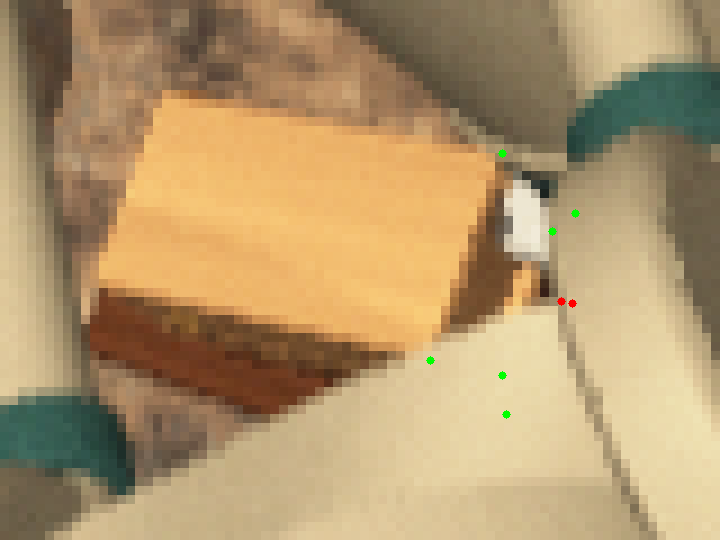

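The blade is hidden by the arm here (the white patch is the gripper body). The earlier check and the side view agree with the calculated pose, so I'll insert with a guard.

```bash
python3 - <<'E'
from h import *
print(r.move_l(tcp(B+F@[.20,0,0],F,.0065),vel=.05,guard=6),(telemetry.current_ee_pos()-B)@F,telemetry.current_wrist_force(),telemetry.current_opening())
snap("side","k0_side"); snap("wrist","k0_wrist"); print(telemetry.current_t())
E
```

```text
False [2.00160614e-01 2.47697577e-05 3.15661615e-02] [ 0.60406206  0.41309515 -1.39177357] 0.022316617275745385
28.1
```

View pics/k0_wrist.png

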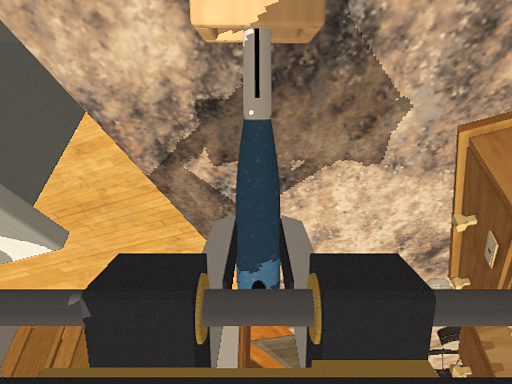

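The blade (at x≈258) has entered the mouth centrally (190–326 wide) and no force shows. Continuing to the end wall.

```bash
python3 - <<'E'
from h import *
print(r.move_l(tcp(B+F@[.112,0,0],F,.0055),vel=.04,guard=6),(telemetry.current_ee_pos()-B)@F,telemetry.current_wrist_force()@F,telemetry.current_opening())
snap("side","k_side"); snap("wrist","k_wrist"); print(telemetry.current_t())
E
```

```text
True [ 0.12602285 -0.00042679  0.02976985] [2.17089773 0.29494835 0.24884757] 0.022878347700889926
29.875
```

View pics/k_wrist.png

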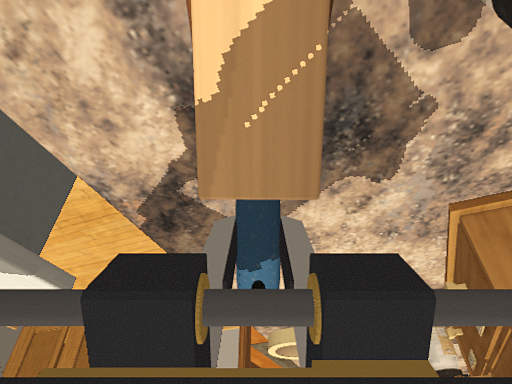

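The contact came at s=0.126 (0.127 predicted), so the tip is at the end wall. I'll lower it to the floor, release, and check.

```bash
python3 - <<'E'
from h import *
P=telemetry.current_ee_pos()
print(r.move_l(P-F[:,2]*.003,vel=.03,guard=4),(telemetry.current_ee_pos()-B)@F)
gripper_to(.05); r.hold(.5)
print(telemetry.current_wrist_force()@F)
P=telemetry.current_ee_pos(); r.move_l(P+F[:,2]*.10,vel=.1)
r.hold(.5); c=vision.get_calibration("wrist"); snap("wrist","l_wrist")
print(proj("wrist",B+np.array([[.17,0,.008],[.1,0,.017]])@F.T,c)); print(telemetry.current_t())
E
```

```text
False [ 0.12608842 -0.00025381  0.0266191 ]
[-0.41700407  0.63184562 -0.09931985]
[[258.76483894 239.62094212]
 [258.94657717 160.16074863]]
32.95
```

View pics/l_wrist.png

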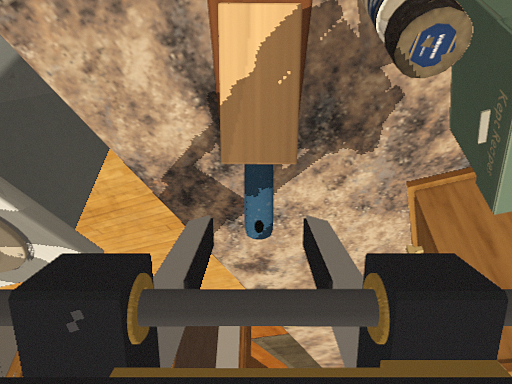

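The handle end is at row 238, where 240 means home. I'll retreat and check from the fixed cameras.

```bash
python3 - <<'E'
from h import *
P=telemetry.current_ee_pos(); r.move_l(P+F[:,2]*.06,vel=.12)
r.movej([-1.1,0.276,1.505,0,1.361,-.121])
s=snap("side","m_side"); 
for k in ["handle_end","mug_centre","jar_centre"]:
    print(k,[(np.round(d["at"],4),np.round((d["at"]-B)@F,3),round(d["score"],2)) for d in models.mark_of(k,"side")[:2]])
t=snap("top","m_top")
for k in ["handle_end","mug_centre","jar_centre"]:
    print(k,[(np.round(d["at"],4),np.round((d["at"]-B)@F,3),round(d["score"],2)) for d in models.mark_of(k,"top")[:2]])
print(telemetry.current_t(),telemetry.current_wrist_force())
cv2.imwrite("pics/m_m.png",np.hstack([cv2.resize(x,(400,400),interpolation=cv2.INTER_CUBIC)[:,:,::-1] for x in (s[150:310,170:330],t[150:250,240:340])]))
E
```

```text
handle_end [(array([ 0.5059, -0.0044,  0.1189]), array([ 0.169,  0.003, -0.   ]), 0.45)]
mug_centre [(array([0.5033, 0.3496, 0.0465]), array([-0.141, -0.13 ,  0.129]), 0.73)]
jar_centre [(array([0.658 , 0.112 , 0.0516]), array([-0.004,  0.101,  0.039]), 0.84), (array([0.5333, 0.0724, 0.0051]), array([ 0.037, -0.   , -0.047]), 0.53)]
handle_end [(array([ 0.5007, -0.0082,  0.1207]), array([ 0.175, -0.001, -0.002]), 0.88)]
mug_centre [(array([0.5031, 0.3479, 0.0463]), array([-0.14 , -0.129,  0.128]), 0.61), (array([0.649 , 0.1186, 0.0548]), array([-0.004,  0.091,  0.043]), 0.16)]
jar_centre [(array([0.6508, 0.117 , 0.0518]), array([-0.005,  0.093,  0.04 ]), 0.7)]
36.3083 [0.65753779 0.34153116 0.71106974]
```

View pics/m_m.png

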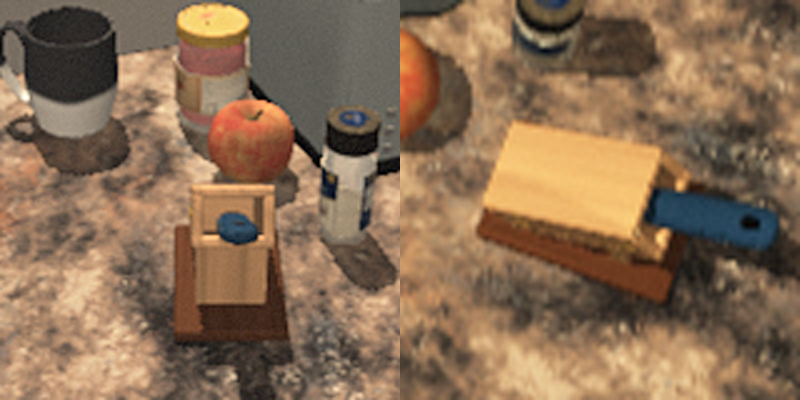

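```bash
python3 - <<'E'
from h import *
r.sign_off(); print(telemetry.current_t())
E
```

```text
the job is handed in; nothing more can be done
the job is handed in; nothing more can be done
```

The peeler is back in its holder blade first with only the handle sticking out, and I handed the job in at about 36 s.

I drew it out by the blade, laid it flat on the free worktop and let go. I then took it by the handle and pushed it in until it touched the end wall, at 126 mm along the sleeve where I had predicted 127 mm.

- **Peeler position:** the networks put the handle end at 169 mm (side camera) and 175 mm (top camera) along the sleeve, where home is 170 mm. The wrist view agreed to about 2 mm. They also put the handle end about 9 mm low, so it tipped slightly on the mouth's lower edge. I estimate the blade tip at about 15 mm above the sleeve floor, inside the 28 mm limit, but could not see it directly.
- **Bystanders:** the mug and jar read within 3 mm of where they started.
- **Gripper reading:** the first blade grip read 10.5 mm on a blade listed as 14 mm wide. It held without slipping, and I did not look into the difference.

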